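Line up microscope objectives by height on the storage rail

TASK

Put the four microscope objectives away on the storage bar, one standing upright, lens up, in the middle of each black pad, in order of height: the shortest on the pad next to the black post, then taller and taller, the tallest farthest from the post. They are delicate: lower each one onto its pad rather than dropping it, and never let one tip over.

Things in the scene. Friction and masses are not known exactly. Their poses are not given: they have to be found in the camera images.
- objective_34: Microscope objective standing upright, lens up, on the blue mat (3 mm thick); of the four the shortest, with a broad flat lens: 34 mm high. Steel barrel 28 mm in diameter (straight, graspable from any side) from the foot to 28 mm up, then a paler nose stepping and tapering down to 23 mm across at the top, with a dark round lens in its end. Origin: centre of its flat foot; z runs up through the lens. Rigid, 60 to 220 g.
- objective_46: Microscope objective standing upright, lens up, on the blue mat (3 mm thick); of the four the second shortest: 46 mm high. Steel barrel 28 mm in diameter (straight, graspable from any side) from the foot to 36 mm up, then a paler nose stepping and tapering down to 18 mm across at the top, with a dark round lens in its end. Origin: centre of its flat foot; z runs up through the lens. Rigid, 60 to 220 g.
- objective_58: Microscope objective standing upright, lens up, on the blue mat (3 mm thick); of the four the second tallest: 58 mm high. Steel barrel 28 mm in diameter (straight, graspable from any side) from the foot to 44 mm up, then a paler nose stepping and tapering down to 13 mm across at the top, with a dark round lens in its end. Origin: centre of its flat foot; z runs up through the lens. Rigid, 60 to 220 g.
- objective_70: Microscope objective standing upright, lens up, on the blue mat (3 mm thick); of the four the tallest, with a long nose and a tiny lens: 70 mm high. Steel barrel 28 mm in diameter (straight, graspable from any side) from the foot to 52 mm up, then a paler nose stepping and tapering down to 8 mm across at the top, with a dark round lens in its end. Origin: centre of its flat foot; z runs up through the lens. Rigid, 60 to 220 g.
- pad_a: One of four equal black round rubber pads, flat, 46 mm in diameter and 2 mm thick, fixed in a straight row with 70 mm from centre to centre on a fixed aluminium bar (56 mm wide, 350 mm long, 12 mm high); this is number 1 of the row counted along the bar's +y. Origin: centre of the pad's underside, on the bar's top 12 mm above the table; the surface to stand on is 2 mm above the origin. y runs along the bar, x across it, z up.
- pad_b: One of four equal black round rubber pads, flat, 46 mm in diameter and 2 mm thick, fixed in a straight row with 70 mm from centre to centre on a fixed aluminium bar (56 mm wide, 350 mm long, 12 mm high); this is number 2 of the row counted along the bar's +y. Origin: centre of the pad's underside, on the bar's top 12 mm above the table; the surface to stand on is 2 mm above the origin. y runs along the bar, x across it, z up.
- pad_c: One of four equal black round rubber pads, flat, 46 mm in diameter and 2 mm thick, fixed in a straight row with 70 mm from centre to centre on a fixed aluminium bar (56 mm wide, 350 mm long, 12 mm high); this is number 3 of the row counted along the bar's +y. Origin: centre of the pad's underside, on the bar's top 12 mm above the table; the surface to stand on is 2 mm above the origin. y runs along the bar, x across it, z up.
- pad_d: One of four equal black round rubber pads, flat, 46 mm in diameter and 2 mm thick, fixed in a straight row with 70 mm from centre to centre on a fixed aluminium bar (56 mm wide, 350 mm long, 12 mm high); this is number 4 of the row counted along the bar's +y. Origin: centre of the pad's underside, on the bar's top 12 mm above the table; the surface to stand on is 2 mm above the origin. y runs along the bar, x across it, z up.
- post: Fixed black post with a slightly wider head, 22 mm across and 38 mm high, standing on one end of the bar, beyond the last pad there (58 mm from that pad's centre), at either end of the row; the other end has only a flat screw. Origin: centre of its foot on the bar's top; z up.

How it is judged:
At the end, for the whole second after the job is handed in: Counted from the pad beside the post, the 34, 46, 58 and 70 mm objectives stand on the first, second, third and fourth pad, each with its foot resting on the pad, its axis within 11 mm of the pad's centre and within 0.1 rad of upright, released and at rest (((horizontal distance between post and pad_a below 0.1 m and horizontal distance between objective_34 and pad_a below 0.011 m and z of objective_34 in the frame of pad_a between -0.002 and 0.006 m and horizontal distance between objective_46 and pad_b below 0.011 m and z of objective_46 in the frame of pad_b between -0.002 and 0.006 m and horizontal distance between objective_58 and pad_c below 0.011 m and z of objective_58 in the frame of pad_c between -0.002 and 0.006 m and horizontal distance between objective_70 and pad_d below 0.011 m and z of objective_70 in the frame of pad_d between -0.002 and 0.006 m) or (horizontal distance between post and pad_d below 0.1 m and horizontal distance between objective_34 and pad_d below 0.011 m and z of objective_34 in the frame of pad_d between -0.002 and 0.006 m and horizontal distance between objective_46 and pad_c below 0.011 m and z of objective_46 in the frame of pad_c between -0.002 and 0.006 m and horizontal distance between objective_58 and pad_b below 0.011 m and z of objective_58 in the frame of pad_b between -0.002 and 0.006 m and horizontal distance between objective_70 and pad_a below 0.011 m and z of objective_70 in the frame of pad_a between -0.002 and 0.006 m)) and angle between each of objective_34, objective_46, objective_58, objective_70's own z axis and vertical below 0.1 rad and linear speed of each of objective_34, objective_46, objective_58, objective_70 below 0.02 m/s and angular speed of each of objective_34, objective_46, objective_58, objective_70 below 0.2 rad/s); the robot touches nothing.
It fails at once if an objective is tipped over (more than 0.7 rad from upright) (angle between any of objective_34, objective_46, objective_58, objective_70's own z axis and vertical above 0.7 rad).
It fails at once if an objective is dropped: falling free, touched by nothing, with its foot more than 40 mm above the table ((height (world z) of objective_34 above 0.04 m and linear speed of objective_34 above 0.25 m/s and contact force between objective_34 and anything else below 0.01 N) or (height (world z) of objective_46 above 0.04 m and linear speed of objective_46 above 0.25 m/s and contact force between objective_46 and anything else below 0.01 N) or (height (world z) of objective_58 above 0.04 m and linear speed of objective_58 above 0.25 m/s and contact force between objective_58 and anything else below 0.01 N) or (height (world z) of objective_70 above 0.04 m and linear speed of objective_70 above 0.25 m/s and contact force between objective_70 and anything else below 0.01 N)).
It also fails if it takes over 80 s, if anything falls off the work surface, if the arm or the gripper's body presses on something with over 40 N, if the wrist force passes 120 N, or if a joint passes its speed limit or range.

ROBOT

A 6-joint arm with a two-finger parallel gripper is mounted at the origin on the work surface. World frame = base frame: x ahead of the robot, y to its left, z up, the work surface at z = 0. Lengths are in m, angles in rad, forces in N, time in s.
With the tool pointing down it reaches from about 0.425 to 0.95 m from the base axis. Payload 3.5 kg.
Tool frame: the origin (TCP) lies midway between the tips of the shut fingers; the grasp point (between the pads) lies 19 mm behind it; z points along the fingers, y is the direction in which the jaws open and shut (so a half turn about z gives the same grasp; the last joint's range is limited). The gripper opens to 85 mm and grips with 20 to 120 N. Pads are 22 mm wide; open, the fingers measure 114 mm over their backs; the gripper's body (76 mm by 85 mm) begins 54 mm behind the grasp point. The pads swing forward as they close: fully open they stand 13 mm farther back than shut.
Start: joints at [-1.395, 0.286, 1.577, -0, 1.279, -0.15], TCP at [0.216, -0.639, 0.231] pointing down, gripper open.
Joint ranges: [-2.77, 2.77], [-0.9, 2.22], [0.21, 2.48], [-1.53, 4.67], [0.24, 2.81], [-2.84, 2.84]. Speed limits (rad/s): [2.79, 2.79, 3.14, 3.14, 3.14, 3.14].

INTERFACE

Orientations are given as a unit quaternion [x, y, z, w].
In Python, from plant import ctrl gives the robot as it stands.
- The arm moves only by the tool apply_moves, never from a script. Its argument "moves" is a list that holds one entry, the list of rows, each a list of 7 numbers: the shift along the tool's x, y, z in m, then the turn, a rotation vector about the tool's x, y, z in degrees, then the gripper's target within -1 to 1 (shut at 1, half-way at 0, fully open at -1). In form: [[[tx, ty, tz, ax, ay, az, hand], ...]]. A call has 1 to 12 rows; each row shifts and turns the pose as measured when the row begins, along the tool's axes as they then stand; what a row does not reach is not made up. A row lasts 1/10 s, in which the tool goes at most 50 mm and 8.59 degrees, less where a joint would pass 70% of its speed; a pose out of reach is approached as far as the arm can. A call with a gripper value outside its range is refused whole. The fingers move at their own pace and stop on an object; "force" is the grip in N (left out, the last holds). Time passes only in rows, so rows that do not move let the fingers close. It gives the time, the measured TCP pose, the force and the opening at its end, in the units of the state.
- ctrl.get_state(): the state, without advancing time (a new reading comes with each control period).
- ctrl.read_camera(name): name is "side" or "top" or "wrist"; returns the picture (384x512x3 uint8, red, green, blue); there is no depth.
- ctrl.get_calibration(name): a dict with "camera_matrix" (3x3 intrinsics, pixels), "cam_to_world" (4x4, takes a point from camera to world coordinates). Camera axes: x right, y up, looking along -z (the intrinsics and any distortion apply to the point x, -y, -z); pixel columns grow to the right and rows downward; lengths in m; the calibration is good to about 2 mm. The wrist camera is an equidistant fisheye: a pixel r from the principal point sees the ray r / f radians off the axis. A picture is of the moment at which its call begins: read the wrist's pose just before it. get_calibration takes no time and is no camera call; for the wrist camera it gives the pose at the moment of the call.
- ctrl.sign_off(): hands the job in, once; it reports no verdict.
The state is a dict: "time": time; "qpos": joint angles; "dq": joint speeds; "joint_efforts": joint torques, N m; "eef_pos": TCP position; "tcp_rot": TCP orientation; "contact_force": force on the tool from outside, world axes, zero at the start; "wrist_torque": the same for the moment, N m; "opening": opening from 0.0 (shut) to 1.0 (fully open).
Only numpy, scipy, OpenCV 4.12 (cv2) and the standard library are available. Lean on these libraries where they do the work, as an engineer would, in place of code of your own. Each camera call takes 0.05 s, during which the arm holds its last target. There are 200 camera calls.

## Working session

There is one attempt and no reset: what is moved stays moved. The work goes in short steps, Python scripts to look and compute and a tool call to move; the robot and the scene stay as the last step left them, time stands still between calls to the robot, and variables do not carry over. Pictures are saved under pics/ and viewed, about 12 in all and at most 16, crops included, and the job is handed in when it is done.

Besides the shell and the picture viewer there is one more tool, called after ">>>" as name([rows], argument=value, ...), one row to a line, values as JSON. apply_moves: Moves the arm, as the interface text tells. Its arguments: {"type":"object","properties":{"moves":{"type":"array","items":{"type":"array","items":{"type":"array","items":{"type":"number"}}}},"force":{"type":"number"}},"required":["moves"]}

```bash
mkdir -p pics; ls; python3 - <<'E'
from plant import ctrl
import cv2,numpy as np
np.set_printoptions(precision=4,suppress=True)
print(ctrl.get_state())
for n in("top","side","wrist"):
    c=ctrl.get_calibration(n);print(n,c)
    im=ctrl.read_camera(n);cv2.imwrite(f"pics/{n}0.png",im[:,:,::-1])
E
```

```text
pics
{'time': 0.0, 'qpos': array([-1.395 ,  0.2872,  1.5782,  0.    ,  1.2786, -0.15  ]), 'dq': array([ 0.0014,  0.0013, -0.0017,  0.0012, -0.0009, -0.0005]), 'joint_efforts': array([ -0.0006, -40.5982, -29.2626,  -0.0001,   0.0058,   0.    ]), 'eef_pos': array([ 0.216 , -0.6388,  0.2299]), 'tcp_rot': array([ 0.9868,  0.1622, -0.    , -0.0012]), 'contact_force': array([ 0.452 , -1.3424,  0.5957]), 'wrist_torque': array([-0.0051,  0.041 , -0.0411]), 'opening': 0.9982347306083159}
top {'camera_matrix': array([[439.3126,   0.    , 256.8725],
       [  0.    , 439.3126, 183.8631],
       [  0.    ,   0.    ,   1.    ]]), 'cam_to_world': array([[ 0.0289,  0.9987, -0.0412,  0.5224],
       [-0.9986,  0.027 , -0.0444, -0.0316],
       [-0.0432,  0.0424,  0.9982,  0.8047],
       [ 0.    ,  0.    ,  0.    ,  1.    ]])}
side {'camera_matrix': array([[399.6864,   0.    , 256.113 ],
       [  0.    , 399.6864, 189.3475],
       [  0.    ,   0.    ,   1.    ]]), 'cam_to_world': array([[ 0.959 ,  0.1187, -0.2575,  0.3682],
       [-0.2831,  0.4504, -0.8468, -0.6785],
       [ 0.0154,  0.8849,  0.4655,  0.4291],
       [ 0.    ,  0.    ,  0.    ,  1.    ]])}
wrist {'camera_matrix': array([[297.3186,   0.    , 255.8821],
       [  0.    , 297.3186, 190.8706],
       [  0.    ,   0.    ,   1.    ]]), 'cam_to_world': array([[ 0.3202,  0.9096,  0.2647,  0.282 ],
       [-0.9473,  0.3084,  0.0864, -0.6172],
       [-0.003 , -0.2784,  0.9605,  0.3716],
       [ 0.    ,  0.    ,  0.    ,  1.    ]])}
```

```bash
python3 -c "
import cv2
a=cv2.imread('pics/top0.png');cv2.imwrite('pics/top0x.png',cv2.resize(a,(800,600),interpolation=2))"
```

```text
(no output)
```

View pics/top0x.png

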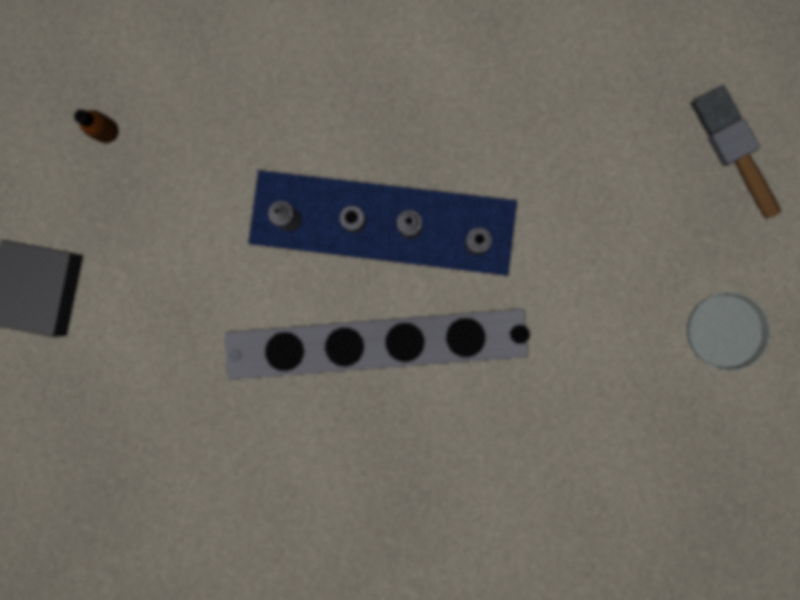

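View pics/side0.png

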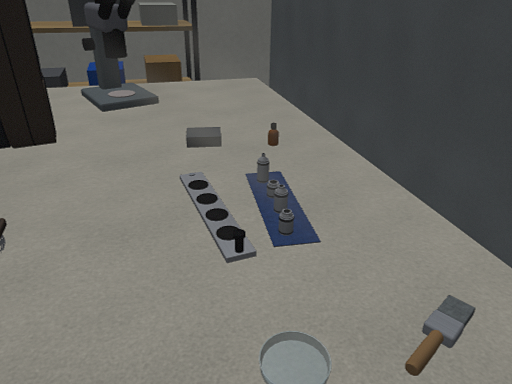

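The top view shows the mat objectives at about (281,213), (351,217), (409,222), (479,240) in 800x600 pixels. The pads are at (284,351), (345,346), (405,342), (466,337), with the post on the right at (520,334). I'll enlarge both views.

```bash
python3 -c "
import cv2,numpy as np
a=cv2.imread('pics/top0.png');b=cv2.imread('pics/side0.png')
A=cv2.resize(a[105:250,140:345],(800,566),interpolation=2);B=cv2.resize(b[145:250,235:335],(570,600),interpolation=2)
f=lambda x:np.clip(x*1.8,0,255).astype('uint8')
cv2.imwrite('pics/tc.png',f(A));cv2.imwrite('pics/sc.png',f(B))"
```

```text
(no output)
```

View pics/tc.png

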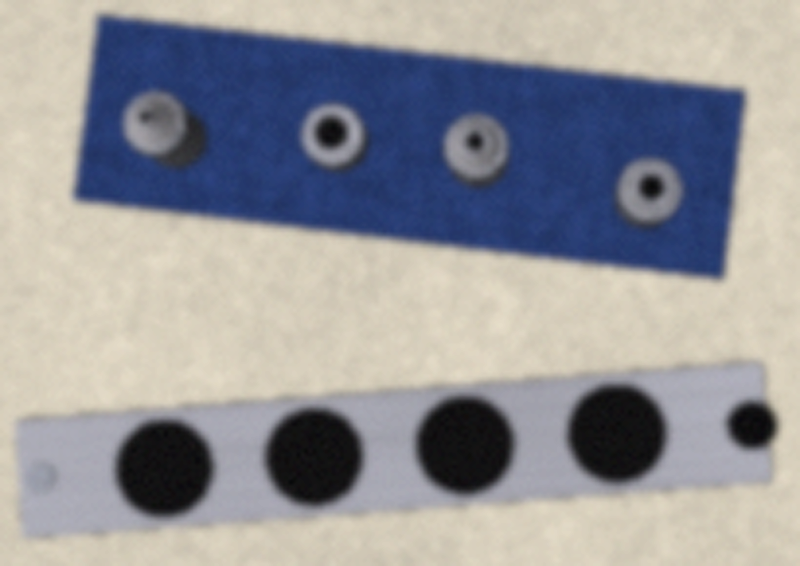

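View pics/sc.png

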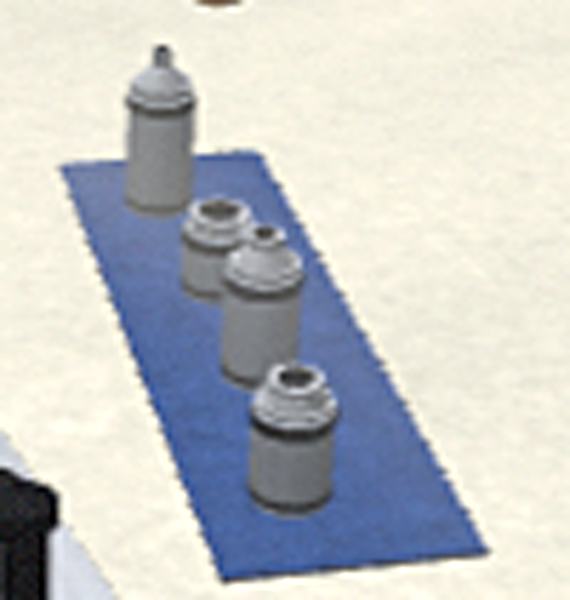

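```bash
cat > h.py <<'E'
import numpy as np,cv2
from plant import ctrl
np.set_printoptions(precision=4,suppress=True)
def back(name,px,z,cal=None):
    c=cal or ctrl.get_calibration(name);K=c["camera_matrix"];T=c["cam_to_world"]
    x=(px[0]-K[0,2])/K[0,0];y=(px[1]-K[1,2])/K[1,1]
    if name=="wrist":
        r=np.hypot(x,y);d=np.array([x/r*np.sin(r),-y/r*np.sin(r),-np.cos(r)])
    else: d=np.array([x,-y,-1])
    d=T[:3,:3]@d;p=T[:3,3]
    return (p+d*(z-p[2])/d[2])[:2]
E
python3 - <<'E'
from h import *
s=800/205
S=lambda x,y:((x+.5)/s-.5+140,(y+.5)/s-.5+105)
for n,p,z in [("70",(148,117),.073),("70bar",(155,122),.055),("34",(331,132),.037),("34b",(332,133),.031),("58",(475,141),.061),("58b",(476,145),.047),("46",(651,187),.049),("46b",(650,190),.039),("p1",(165,468),.014),("p2",(314,456),.014),("p3",(465,444),.014),("p4",(617,432),.014),("post",(752,425),.05)]:
    print(n,back("top",S(*p),z))
a=cv2.imread("pics/side0.png")
for n,p,z in [("70lens",(162,50),.073),("34lens",(222,208),.037),("58",(267,231),.061),("46",(297,376),.049)]:
    print(n,back("side",((p[0]+.5)/5.7-.5+235,(p[1]+.5)/5.714-.5+145),z))
E
```

```text
70 [0.6323 0.1374]
70bar [0.6328 0.1384]
34 [0.6327 0.0621]
34b [0.6331 0.0623]
58 [ 0.6267 -0.0041]
58b [ 0.6269 -0.004 ]
46 [ 0.6098 -0.0818]
46b [ 0.6096 -0.082 ]
p1 [0.4777 0.1371]
p2 [0.4854 0.0679]
p3 [ 0.4931 -0.0017]
p4 [ 0.5007 -0.0713]
post [ 0.5065 -0.1281]
70lens [0.6312 0.1368]
34lens [0.6333 0.063 ]
58 [ 0.6267 -0.0038]
46 [ 0.6097 -0.0822]
```

The heights are clear: along +y to -y the objectives are 70, 34, 58, 46, and the post is beside p4. I'll turn the jaws to world x, which lies across the row, and then travel.

>>> apply_moves([
  [[0,0,0,0,0,-8,-1],[0,0,0,0,0,-8,-1],[0,0,0,0,0,-8,-1],[0,0,0,0,0,-8,-1],[0,0,0,0,0,-8,-1],[0,0,0,0,0,-8,-1],[0,0,0,0,0,-8,-1],[0,0,0,0,0,-8,-1],[0,0,0,0,0,-7.3,-1]],
], force=40)

```text
time: 1.05
eef_pos: [0.2155, -0.6364, 0.2246]
tcp_rot: [0.689, 0.725, 0.003, -0.005]
contact_force: [-0.9, 0.3, -0.6]
opening: 0.999
```

>>> apply_moves([
  [[0.043,0.022,0,0,0,0,-1],[0.043,0.022,0,0,0,0,-1],[0.043,0.022,0,0,0,0,-1],[0.043,0.022,0,0,0,0,-1],[0.043,0.022,0,0,0,0,-1],[0.043,0.022,0,0,0,0,-1],[0.043,0.022,0,0,0,0,-1],[0.043,0.022,0,0,0,0,-1],[0.043,0.022,0,0,0,0,-1],[0.043,0.022,0,0,0,0,-1],[0.043,0.022,0,0,0,0,-1],[0.043,0.022,0,0,0,0,-1]],
])

```text
time: 2.25
eef_pos: [0.456, -0.0932, 0.2259]
tcp_rot: [0.693, 0.721, 0.005, -0.006]
contact_force: [1.2, -0.2, 0.3]
opening: 0.998
```

```bash
cat >> h.py <<'E'
from scipy.spatial.transform import Rotation as R
def delta(target,phi=90):
    s=ctrl.get_state();r=R.from_quat(s["tcp_rot"])
    a=np.radians(phi/2);g=R.from_quat([np.cos(a),np.sin(a),0,0])
    print("t",s["time"],"pos",s["eef_pos"],"open",round(s["opening"],3),"F",s["contact_force"])
    print("shift",r.inv().apply(np.array(target)-s["eef_pos"]),"turn",np.degrees((r.inv()*g).as_rotvec()))
E
python3 -c "
from h import *
delta([.632,.1375,.15])"
```

```text
t 2.25 pos [ 0.456  -0.0932  0.2259] open 0.998 F [ 1.1663 -0.1914  0.2858]
shift [0.2223 0.1851 0.0792] turn [-0.0864 -0.906   2.2799]
```

>>> apply_moves([
  [[0,0,0,-0.1,-0.9,2.3,-1],[0.029,0.022,0.009,0,0,0,-1],[0.029,0.022,0.009,0,0,0,-1],[0.029,0.022,0.009,0,0,0,-1],[0.029,0.022,0.009,0,0,0,-1],[0.029,0.022,0.009,0,0,0,-1],[0.029,0.022,0.009,0,0,0,-1],[0.029,0.022,0.009,0,0,0,-1],[0.027,0.021,0.009,0,0,0,-1],[0,0,0,0,0,0,-1]],
])

```text
time: 3.25
eef_pos: [0.6357, 0.155, 0.1489]
tcp_rot: [0.704, 0.71, -0.001, 0.001]
contact_force: [-0.7, 0.4, 0.0]
opening: 1.002
```

```bash
python3 -c "
from h import *
delta([.632,.1375,.10])
c=ctrl.get_calibration('wrist');print(c['cam_to_world'])
im=ctrl.read_camera('wrist');cv2.imwrite('pics/w1.png',np.clip(im[:,:,::-1]*1.6,0,255))"
```

```text
t 3.25 pos [0.6357 0.155  0.1489] open 1.002 F [-0.6504  0.4109  0.0036]
shift [-0.0174 -0.0038  0.0489] turn [-0.0008  0.0974  0.4853]
[[ 1.     -0.0085 -0.0019  0.6341]
 [ 0.0087  0.9601  0.2794  0.2253]
 [-0.0005 -0.2794  0.9602  0.2903]
 [ 0.      0.      0.      1.    ]][ WARN:0@0.952] global loadsave.cpp:1063 imwrite_ Unsupported depth image for selected encoder is fallbacked to CV_8U.
```

View pics/w1.png

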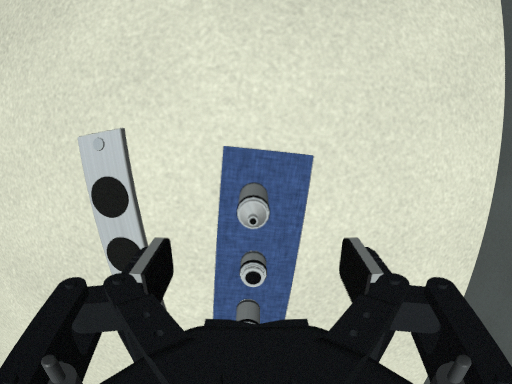

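The wrist view shows the 70 mm objective's lens at (253,221), the 34 mm lens at (253,278), pad p1 at (109,197) and p2 at about (125,254).

```bash
python3 -c "
from h import *
for p,z in [((253,221),.073),((253.5,278),.037),((109.5,197),.014)]: print(back('wrist',p,z))
delta([.632,.1375,.10])"
```

```text
[0.6317 0.1358]
[0.6322 0.059 ]
[0.4782 0.1353]
t 3.3 pos [0.635  0.1537 0.1494] open 1.0 F [-0.3968  0.0677  1.0734]
shift [-0.0161 -0.0031  0.0494] turn [-0.0236  0.1426  0.4519]
```

>>> apply_moves([
  [[-0.017,-0.003,0,0,0,0.5,-1],[0,0,0.02,0,0,0,-1],[0,0,0.02,0,0,0,-1],[0,0,0,0,0,0,-1]],
])

```text
time: 3.7
eef_pos: [0.6307, 0.1297, 0.1106]
tcp_rot: [0.709, 0.705, -0.001, 0.002]
contact_force: [-0.6, -0.3, -0.9]
opening: 1.0
```

```bash
python3 -c "
from h import *
delta([.632,.137,.018])"
```

```text
t 3.7 pos [0.6307 0.1297 0.1106] open 1.0 F [-0.5961 -0.3412 -0.8745]
shift [0.0077 0.0012 0.0926] turn [ 0.0658  0.2828 -0.2677]
```

>>> apply_moves([
  [[0.005,0.001,0,0,0,0,-1],[0,0,0,0,0,0,-1],[0,0,0,0,0,0,-1]],
])

```text
time: 4.0
eef_pos: [0.6323, 0.1317, 0.1141]
tcp_rot: [0.71, 0.704, -0.0, 0.004]
contact_force: [1.0, -0.2, -0.7]
opening: 0.997
```

```bash
python3 -c "
from h import *
delta([.632,.137,.018])"
```

```text
t 4.0 pos [0.6323 0.1317 0.1141] open 0.997 F [ 1.0319 -0.162  -0.6833]
shift [ 0.0058 -0.0008  0.0961] turn [ 0.271   0.303  -0.4963]
```

>>> apply_moves([
  [[0.002,0,0.008,0,0,0,-1],[0.002,0,0.016,0,0,0,-1],[0.001,0,0.016,0,0,0,-1],[0.001,0,0.016,0,0,0,-1],[0,0,0.012,0,0,0,-1],[0,0,0.008,0,0,0,-1],[0,0,0,0,0,0,-1],[0,0,0,0,0,0,-1]],
])

```text
time: 4.8
eef_pos: [0.6321, 0.1382, 0.0304]
tcp_rot: [0.71, 0.704, -0.001, 0.003]
contact_force: [0.2, -0.7, -0.6]
opening: 1.001
```

```bash
python3 -c "
from h import *
delta([.632,.137,.018])
im=ctrl.read_camera('wrist');cv2.imwrite('pics/w2.png',np.clip(im[:,:,::-1]*1.6,0,255).astype('uint8'))"
```

```text
t 4.8 pos [0.6321 0.1382 0.0304] open 1.001 F [ 0.1604 -0.7463 -0.6085]
shift [-0.0012 -0.0001  0.0124] turn [ 0.1652  0.3144 -0.4388]
```

View pics/w2.png

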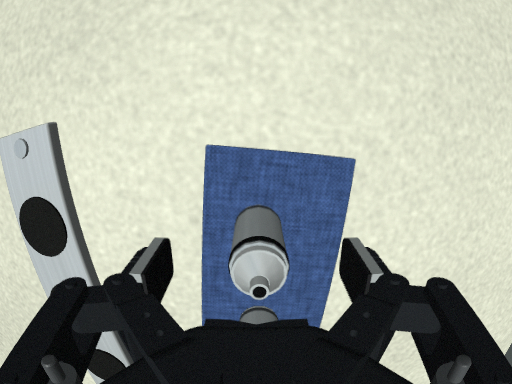

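The 70 mm objective is centred between the open fingers, lens at (259,291). I'll go down 10 mm and close.

>>> apply_moves([
  [[0,0,0.006,0,0,0,-1],[0,0,0.004,0,0,0,-1],[0,0,0,0,0,0,-1],[0,0,0,0,0,0,1],[0,0,0,0,0,0,1],[0,0,0,0,0,0,1],[0,0,0,0,0,0,1],[0,0,0,0,0,0,1],[0,0,0,0,0,0,1],[0,0,0,0,0,0,1],[0,0,0,0,0,0,1]],
], force=40)

```text
time: 5.95
eef_pos: [0.6343, 0.1382, 0.023]
tcp_rot: [0.71, 0.704, 0.001, 0.005]
contact_force: [0.2, -0.6, 0.5]
opening: 0.315
```

```bash
python3 -c "
from h import *
delta([.632,.137,.09])"
```

```text
t 5.95 pos [0.6343 0.1382 0.023 ] open 0.315 F [ 0.2209 -0.601   0.4903]
shift [-0.0015 -0.0017 -0.067 ] turn [ 0.494   0.2955 -0.4499]
```

>>> apply_moves([
  [[0,0,-0.006,0,0,0,1],[0,0,-0.01,0,0,0,1],[0,0,-0.01,0,0,0,1],[0,0,-0.006,0,0,0,1],[0,-0.01,0,0,0,0,1],[0,-0.02,0,0,0,0,1],[0,-0.025,0,0,0,0,1],[0,-0.025,0,0,0,0,1],[0,-0.025,0,0,0,0,1],[0,-0.02,0,0,0,0,1],[0,-0.01,0,0,0,0,1],[0,0,0,0,0,0,1]],
])

```text
time: 7.15
eef_pos: [0.4884, 0.1393, 0.0557]
tcp_rot: [0.71, 0.704, 0.0, 0.004]
contact_force: [0.1, 0.0, -2.9]
opening: 0.318
```

```bash
python3 -c "
from h import *
delta([.478,.1375,.055])"
```

```text
t 7.15 pos [0.4884 0.1393 0.0557] open 0.318 F [ 0.0619  0.0002 -2.8796]
shift [-0.0019 -0.0103  0.0006] turn [ 0.3073  0.303  -0.4473]
```

>>> apply_moves([
  [[-0.001,-0.005,0,0.3,0.3,-0.4,1],[-0.001,-0.004,0,0,0,0,1],[0,0,0,0,0,0,1],[0,0,0,0,0,0,1]],
])

```text
time: 7.55
eef_pos: [0.4814, 0.1369, 0.0567]
tcp_rot: [0.707, 0.707, 0.001, 0.001]
contact_force: [1.5, 0.8, -2.4]
opening: 0.309
```

```bash
python3 -c "
from h import *
delta([.478,.1375,.037])
im=ctrl.read_camera('wrist');cv2.imwrite('pics/w3.png',np.clip(im[:,:,::-1]*1.6,0,255).astype('uint8'))"
```

```text
t 7.55 pos [0.4814 0.1369 0.0567] open 0.309 F [ 1.512   0.8485 -2.4449]
shift [ 0.0005 -0.0035  0.0197] turn [ 0.2033 -0.034  -0.0434]
```

View pics/w3.png

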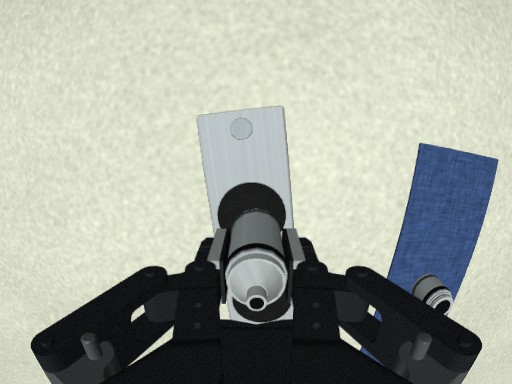

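The objective hangs upright over pad p1, slightly right of its centre, and agrees with the measured 3 mm offset. I'll correct and lower it.

>>> apply_moves([
  [[0,-0.002,0.003,0,0,0,1],[0,-0.001,0.005,0,0,0,1],[0,0,0.005,0,0,0,1],[0,0,0.003,0,0,0,1],[0,0,0.002,0,0,0,1],[0,0,0.001,0,0,0,1],[0,0,0,0,0,0,1]],
])

```text
time: 8.3
eef_pos: [0.4787, 0.1369, 0.0353]
tcp_rot: [0.707, 0.707, 0.001, 0.001]
contact_force: [-0.1, 0.2, -2.7]
opening: 0.318
```

```bash
python3 -c "
from h import *
delta([.478,.1375,.034])"
```

```text
t 8.3 pos [0.4787 0.1369 0.0353] open 0.318 F [-0.0953  0.1751 -2.7391]
shift [ 0.0006 -0.0007  0.0013] turn [ 0.1473 -0.028  -0.0578]
```

>>> apply_moves([
  [[0,0,0.001,0,0,0,1],[0,0,0.001,0,0,0,1],[0,0,0,0,0,0,1]],
])

```text
time: 8.6
eef_pos: [0.4792, 0.137, 0.0341]
tcp_rot: [0.707, 0.707, 0.001, 0.001]
contact_force: [-0.1, 0.8, -1.6]
opening: 0.317
```

>>> apply_moves([
  [[0,0,0.0015,0,0,0,1],[0,0,0.001,0,0,0,1],[0,0,0,0,0,0,1]],
])

```text
time: 8.9
eef_pos: [0.4798, 0.1372, 0.0342]
tcp_rot: [0.707, 0.707, 0.001, 0.001]
contact_force: [0.3, -0.0, -2.2]
opening: 0.316
```

>>> apply_moves([
  [[0,0,0.002,0,0,0,1],[0,0,0.002,0,0,0,1],[0,0,0,0,0,0,1]],
])

```text
time: 9.2
eef_pos: [0.4807, 0.1374, 0.0344]
tcp_rot: [0.707, 0.707, 0.0, 0.0]
contact_force: [-0.8, -0.3, -2.1]
opening: 0.314
```

```bash
python3 -c "
from h import *
delta([.478,.1375,.034])
im=ctrl.read_camera('side');s=ctrl.get_state();print(s['eef_pos'],s['contact_force'])
for _ in range(3):
  ctrl.read_camera('top');s=ctrl.get_state();print(s['eef_pos'],s['contact_force'])
cv2.imwrite('pics/s3.png',cv2.resize(np.clip(im[140:265,150:320,::-1]*1.6,0,255).astype('uint8'),(800,588),interpolation=2))"
```

```text
t 9.2 pos [0.4807 0.1374 0.0344] open 0.314 F [-0.7517 -0.2787 -2.0628]
shift [ 0.0001 -0.0027  0.0004] turn [ 0.019  -0.0021  0.0011]
[0.4809 0.1375 0.0343] [ 0.2572  0.2234 -1.7302]
[0.4807 0.1375 0.0339] [0.2086 0.6943 3.2234]
[0.4807 0.1375 0.0339] [0.5789 0.1921 1.2219]
[0.4807 0.1374 0.0339] [-1.0706  0.7644  2.1263]
```

View pics/s3.png

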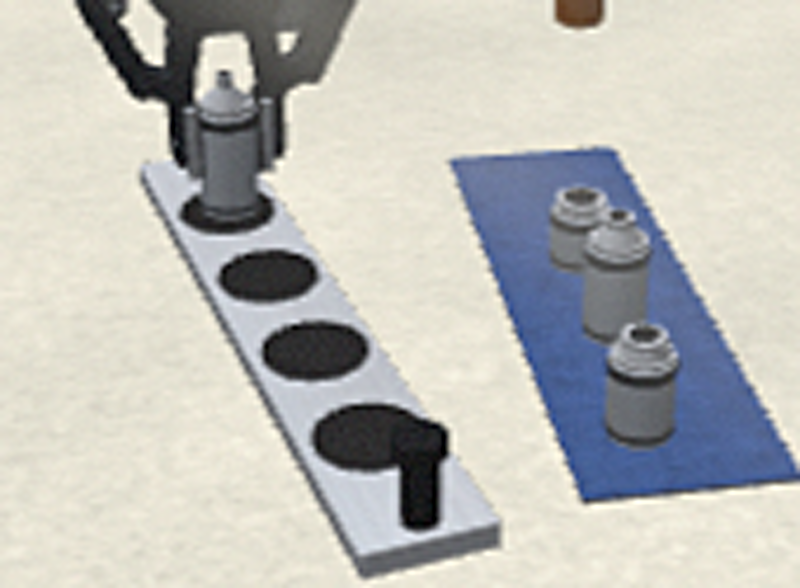

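The force has turned to +2 N, so the foot is resting on the pad, upright and centred. Release and rise.

>>> apply_moves([
  [[0,0,0,0,0,0,-1],[0,0,0,0,0,0,-1],[0,0,0,0,0,0,-1],[0,0,0,0,0,0,-1],[0,0,0,0,0,0,-1],[0,0,0,0,0,0,-1],[0,0,-0.01,0,0,0,-1],[0,0,-0.02,0,0,0,-1],[0,0,-0.02,0,0,0,-1],[0,0,-0.02,0,0,0,-1],[0,0,-0.01,0,0,0,-1],[0,0,0,0,0,0,-1]],
])

```text
time: 10.6
eef_pos: [0.4806, 0.1373, 0.1184]
tcp_rot: [0.707, 0.707, 0.0, 0.0]
contact_force: [0.9, -1.0, 0.5]
opening: 1.003
```

```bash
python3 -c "
from h import *
delta([.627,-.004,.11])"
```

```text
t 10.6 pos [0.4806 0.1373 0.1184] open 1.003 F [ 0.8984 -1.0039  0.5293]
shift [-0.1413  0.1465  0.0085] turn [ 0.0286 -0.0131 -0.0215]
```

>>> apply_moves([
  [[-0.01,0.01,0,0,0,0,-1],[-0.02,0.02,0,0,0,0,-1],[-0.025,0.025,0,0,0,0,-1],[-0.025,0.026,0,0,0,0,-1],[-0.025,0.026,0,0,0,0,-1],[-0.018,0.02,0,0,0,0,-1],[-0.008,0.008,0,0,0,0,-1],[0,0,0,0,0,0,-1],[0,0,0,0,0,0,-1]],
])

```text
time: 11.5
eef_pos: [0.618, -0.003, 0.1077]
tcp_rot: [0.707, 0.707, -0.004, -0.005]
contact_force: [0.2, 1.3, -0.1]
opening: 1.001
```

```bash
python3 -c "
from h import *
delta([.627,-.004,.028])
im=ctrl.read_camera('wrist');cv2.imwrite('pics/w4.png',np.clip(im[:,:,::-1]*1.6,0,255).astype('uint8'))"
```

```text
t 11.5 pos [ 0.618  -0.003   0.1077] open 1.001 F [ 0.2419  1.3364 -0.075 ]
shift [-0.0011  0.01    0.0795] turn [-0.7521 -0.0573  0.0028]
```

View pics/w4.png

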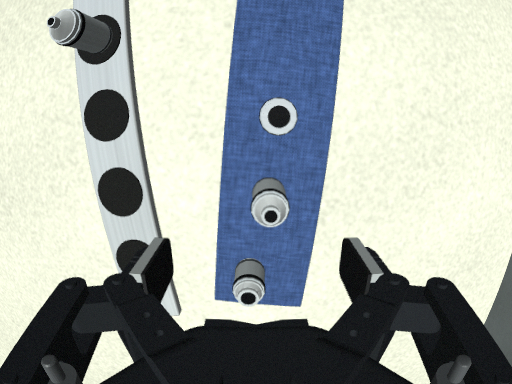

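```bash
python3 -c "
from h import *
for p,z in [((270.5,214),.061),((279,117),.037),((248,297),.049),((107,115),.014),((120,191),.014)]: print(back('wrist',p,z))
delta([.627,-.004,.028])"
```

```text
[ 0.6259 -0.0033]
[0.632  0.0605]
[ 0.6095 -0.0813]
[0.4875 0.0666]
[ 0.4941 -0.0013]
t 11.55 pos [ 0.6178 -0.0028  0.1077] open 1.004 F [-0.1685  0.6209 -1.0279]
shift [-0.0013  0.0103  0.0795] turn [-0.755  -0.0502  0.0279]
```

>>> apply_moves([
  [[0,0.004,0,-0.7,0,0,-1],[0,0.004,0.01,0,0,0,-1],[0,0,0.015,0,0,0,-1],[0,0,0.015,0,0,0,-1],[0,0,0.01,0,0,0,-1],[0,0,0.005,0,0,0,-1],[0,0,0,0,0,0,-1],[0,0,0,0,0,0,-1]],
])

```text
time: 12.35
eef_pos: [0.6224, 0.0013, 0.0455]
tcp_rot: [0.705, 0.709, -0.001, -0.003]
contact_force: [0.1, 0.2, -0.6]
opening: 1.006
```

```bash
python3 -c "
from h import *
delta([.627,-.005,.017])"
```

```text
t 12.35 pos [0.6224 0.0013 0.0455] open 1.006 F [ 0.1267  0.2409 -0.6002]
shift [-0.0064  0.0047  0.0285] turn [-0.2972 -0.1251  0.301 ]
```

>>> apply_moves([
  [[-0.003,0.002,0,-0.3,0,0.3,-1],[-0.002,0.002,0.005,0,0,0,-1],[0,0,0.01,0,0,0,-1],[0,0,0.006,0,0,0,-1],[0,0,0.004,0,0,0,-1],[0,0,0,0,0,0,-1],[0,0,0,0,0,0,-1]],
])

```text
time: 13.05
eef_pos: [0.6281, -0.0046, 0.0198]
tcp_rot: [0.707, 0.707, 0.002, 0.001]
contact_force: [-0.5, -0.1, -0.4]
opening: 1.002
```

```bash
python3 -c "
from h import *
delta([.627,-.004,.017])"
```

```text
t 13.05 pos [ 0.6281 -0.0046  0.0198] open 1.002 F [-0.4629 -0.0785 -0.3875]
shift [ 0.0006 -0.0011  0.0028] turn [ 0.1991 -0.093  -0.0588]
```

>>> apply_moves([
  [[0,0,0.002,0,0,0,-1],[0,0,0,0,0,0,1],[0,0,0,0,0,0,1],[0,0,0,0,0,0,1],[0,0,0,0,0,0,1],[0,0,0,0,0,0,1],[0,0,0,0,0,0,1],[0,0,0,0,0,0,1],[0,0,0,0,0,0,1]],
])

```text
time: 13.95
eef_pos: [0.6287, -0.0046, 0.0186]
tcp_rot: [0.707, 0.707, 0.002, 0.001]
contact_force: [-0.9, 0.3, -0.3]
opening: 0.316
```

```bash
python3 -c "
from h import *
delta([.4865,.0675,.05])"
```

```text
t 13.95 pos [ 0.6287 -0.0046  0.0186] open 0.316 F [-0.8844  0.3363 -0.2511]
shift [ 0.072  -0.1421 -0.032 ] turn [ 0.2928 -0.077  -0.0429]
```

>>> apply_moves([
  [[0,0,-0.006,0.3,0,0,1],[0,0,-0.01,0,0,0,1],[0,0,-0.01,0,0,0,1],[0,0,-0.005,0,0,0,1],[0.003,-0.01,0,0,0,0,1],[0.009,-0.02,0,0,0,0,1],[0.013,-0.025,0,0,0,0,1],[0.014,-0.025,0,0,0,0,1],[0.014,-0.025,0,0,0,0,1],[0.01,-0.018,0,0,0,0,1],[0.004,-0.008,0,0,0,0,1],[0,0,0,0,0,0,1]],
])

```text
time: 15.15
eef_pos: [0.488, 0.0653, 0.0522]
tcp_rot: [0.708, 0.707, -0.0, -0.001]
contact_force: [1.6, -0.3, -1.0]
opening: 0.311
```

```bash
python3 -c "
from h import *
delta([.4865,.0675,.035])"
```

```text
t 15.15 pos [0.488  0.0653 0.0522] open 0.311 F [ 1.5785 -0.321  -1.0258]
shift [ 0.0021 -0.0014  0.0172] turn [-0.1183 -0.079  -0.0803]
```

>>> apply_moves([
  [[0,0,0,0,0,0,1],[0.001,-0.001,0.003,0,0,0,1],[0,0,0.005,0,0,0,1],[0,0,0.004,0,0,0,1],[0,0,0.002,0,0,0,1],[0,0,0,0,0,0,1],[0,0,0,0,0,0,1]],
])

```text
time: 15.85
eef_pos: [0.4905, 0.0646, 0.0374]
tcp_rot: [0.708, 0.706, 0.001, 0.0]
contact_force: [-0.7, -0.2, -1.4]
opening: 0.315
```

```bash
python3 -c "
from h import *
delta([.4865,.0675,.0296])"
```

```text
t 15.85 pos [0.4905 0.0646 0.0374] open 0.315 F [-0.7415 -0.2198 -1.4474]
shift [ 0.0029 -0.004   0.0078] turn [ 0.055  -0.0437 -0.2068]
```

>>> apply_moves([
  [[0.002,-0.002,0,0,0,0,1],[0.001,-0.002,0.002,0,0,0,1],[0,-0.001,0.002,0,0,0,1],[0,0,0.0015,0,0,0,1],[0,0,0.001,0,0,0,1],[0,0,0,0,0,0,1]],
])

```text
time: 16.45
eef_pos: [0.4851, 0.068, 0.0306]
tcp_rot: [0.708, 0.706, 0.001, 0.0]
contact_force: [0.3, -0.2, -0.8]
opening: 0.314
```

```bash
cat >> h.py <<'E'
def settle(t,n=3):
    for _ in range(n):
        ctrl.read_camera('top');s=ctrl.get_state();print(s['eef_pos'],s['contact_force'])
    delta(t)
E
python3 -c "
from h import *
settle([.4865,.0675,.0296])"
```

```text
[0.4852 0.068  0.0306] [-0.5703 -0.267  -1.2577]
[0.4853 0.0679 0.0307] [ 0.2054  0.2161 -1.7922]
[0.4853 0.0679 0.0308] [ 0.4908  0.123  -0.9378]
t 16.6 pos [0.4853 0.0679 0.0308] open 0.316 F [ 0.4908  0.123  -0.9378]
shift [-0.0004  0.0012  0.0012] turn [ 0.1088 -0.0412 -0.1936]
```

>>> apply_moves([
  [[0,0.0005,0.001,0,0,0,1],[0,0,0.001,0,0,0,1],[0,0,0.001,0,0,0,1]],
])

```text
time: 16.9
eef_pos: [0.4863, 0.0679, 0.0295]
tcp_rot: [0.708, 0.706, 0.0, -0.0]
contact_force: [-4.7, -0.3, 8.6]
opening: 0.317
```

```bash
python3 -c "
from h import *
settle([.4865,.0675,.0296])"
```

```text
[0.4863 0.0679 0.0295] [-4.1895 -0.1217  5.9262]
[0.4863 0.0679 0.0295] [-4.1664  1.1336  6.7107]
[0.4863 0.0679 0.0295] [-3.6239 -0.3169  6.3112]
t 17.05 pos [0.4863 0.0679 0.0295] open 0.314 F [-3.6239 -0.3169  6.3112]
shift [-0.0004  0.0002 -0.0001] turn [ 0.0371 -0.0323 -0.1828]
```

>>> apply_moves([
  [[0,0,0,0,0,0,-1],[0,0,0,0,0,0,-1],[0,0,0,0,0,0,-1],[0,0,0,0,0,0,-1],[0,0,0,0,0,0,-1],[0,0,0,0,0,0,-1],[0,0,-0.01,0,0,0,-1],[0,0,-0.02,0,0,0,-1],[0,0,-0.02,0,0,0,-1],[0,0,-0.015,0,0,0,-1],[0,0,-0.005,0,0,0,-1],[0,0,0,0,0,0,-1]],
])

```text
time: 18.25
eef_pos: [0.4871, 0.0678, 0.1048]
tcp_rot: [0.708, 0.706, 0.001, 0.001]
contact_force: [0.6, -0.9, 0.7]
opening: 0.999
```

```bash
python3 -c "
from h import *
delta([.6097,-.082,.1])"
```

```text
t 18.25 pos [0.4871 0.0678 0.1048] open 0.999 F [ 0.615  -0.897   0.7388]
shift [-0.1494  0.1231  0.0051] turn [ 0.1885 -0.0278 -0.1897]
```

>>> apply_moves([
  [[-0.01,0.009,0,0,0,0,-1],[-0.02,0.017,0,0,0,0,-1],[-0.027,0.022,0,0,0,0,-1],[-0.028,0.023,0,0,0,0,-1],[-0.028,0.023,0,0,0,0,-1],[-0.02,0.018,0,0,0,0,-1],[-0.008,0.007,0,0,0,0,-1],[0,0,0,0,0,0,-1],[0,0,0,0,0,0,-1]],
])

```text
time: 19.15
eef_pos: [0.6077, -0.0824, 0.0954]
tcp_rot: [0.708, 0.706, -0.002, -0.004]
contact_force: [-0.4, 0.5, 0.6]
opening: 0.998
```

```bash
python3 -c "
from h import *
delta([.6097,-.082,.04])"
```

```text
t 19.15 pos [ 0.6077 -0.0824  0.0954] open 0.998 F [-0.4355  0.5059  0.5533]
shift [0.0003 0.0025 0.0554] turn [-0.5058 -0.1611 -0.1603]
```

>>> apply_moves([
  [[0,0.002,0.005,-0.5,-0.1,0,-1],[0,0,0.012,0,0,0,-1],[0,0,0.015,0,0,0,-1],[0,0,0.012,0,0,0,-1],[0,0,0.006,0,0,0,-1],[0,0,0,0,0,0,-1],[0,0,0,0,0,0,-1]],
])

```text
time: 19.85
eef_pos: [0.6054, -0.0775, 0.0384]
tcp_rot: [0.706, 0.708, -0.001, -0.003]
contact_force: [-0.1, -0.0, 0.6]
opening: 1.0
```

```bash
python3 -c "
from h import *
delta([.6097,-.082,.012])"
```

```text
t 19.85 pos [ 0.6054 -0.0775  0.0384] open 1.0 F [-0.1145 -0.0386  0.5534]
shift [-0.0046  0.0044  0.0263] turn [-0.325  -0.1897  0.1096]
```

>>> apply_moves([
  [[-0.003,0.003,0,-0.3,-0.2,0.1,-1],[-0.002,0.001,0.004,0,0,0,-1],[0,0,0.009,0,0,0,-1],[0,0,0.006,0,0,0,-1],[0,0,0.003,0,0,0,-1],[0,0,0,0,0,0,-1],[0,0,0,0,0,0,-1]],
])

```text
time: 20.55
eef_pos: [0.6112, -0.0838, 0.0159]
tcp_rot: [0.707, 0.707, 0.001, 0.002]
contact_force: [-0.3, -0.6, 0.5]
opening: 0.999
```

```bash
python3 -c "
from h import *
delta([.6097,-.082,.012])"
```

```text
t 20.55 pos [ 0.6112 -0.0838  0.0159] open 0.999 F [-0.3431 -0.5937  0.5344]
shift [ 0.0018 -0.0015  0.0039] turn [ 0.1685  0.0825 -0.026 ]
```

>>> apply_moves([
  [[0.001,-0.001,0.003,0,0,0,-1],[0,0,0,0,0,0,-1],[0,0,0,0,0,0,1],[0,0,0,0,0,0,1],[0,0,0,0,0,0,1],[0,0,0,0,0,0,1],[0,0,0,0,0,0,1],[0,0,0,0,0,0,1],[0,0,0,0,0,0,1],[0,0,0,0,0,0,1]],
])

```text
time: 21.55
eef_pos: [0.6107, -0.0827, 0.0136]
tcp_rot: [0.707, 0.707, 0.001, 0.002]
contact_force: [-0.4, 0.1, 0.6]
opening: 0.313
```

```bash
python3 -c "
from h import *
delta([.4935,-.0015,.045])"
```

```text
t 21.55 pos [ 0.6107 -0.0827  0.0136] open 0.313 F [-0.4082  0.0546  0.566 ]
shift [ 0.0811 -0.1171 -0.0321] turn [ 0.2728  0.1097 -0.0162]
```

>>> apply_moves([
  [[0,0,-0.006,0.2,0.1,0,1],[0,0,-0.01,0,0,0,1],[0,0,-0.01,0,0,0,1],[0,0,-0.005,0,0,0,1],[0.005,-0.007,0,0,0,0,1],[0.011,-0.016,0,0,0,0,1],[0.014,-0.021,0,0,0,0,1],[0.015,-0.022,0,0,0,0,1],[0.015,-0.021,0,0,0,0,1],[0.011,-0.015,0,0,0,0,1],[0.004,-0.006,0,0,0,0,1],[0,0,0,0,0,0,1]],
])

```text
time: 22.75
eef_pos: [0.495, -0.0034, 0.0471]
tcp_rot: [0.707, 0.707, 0.0, -0.0]
contact_force: [0.2, -0.4, -0.8]
opening: 0.312
```

```bash
python3 -c "
from h import *
delta([.4935,-.0025,.0246])"
```

```text
t 22.75 pos [ 0.495  -0.0034  0.0471] open 0.312 F [ 0.2347 -0.4474 -0.7938]
shift [ 0.0009 -0.0015  0.0225] turn [-0.0005 -0.0171 -0.0335]
```

>>> apply_moves([
  [[0,0,0,0,0,0,1],[0,-0.001,0.003,0,0,0,1],[0,0,0.005,0,0,0,1],[0,0,0.004,0,0,0,1],[0,0,0.002,0,0,0,1],[0,0,0.001,0,0,0,1],[0,0,0,0,0,0,1]],
])

```text
time: 23.45
eef_pos: [0.4971, -0.0056, 0.0311]
tcp_rot: [0.708, 0.706, 0.001, 0.001]
contact_force: [-0.9, 0.2, -2.7]
opening: 0.31
```

```bash
python3 -c "
from h import *
delta([.4935,-.0025,.0246])"
```

```text
t 23.45 pos [ 0.4971 -0.0056  0.0311] open 0.31 F [-0.9456  0.1539 -2.6799]
shift [ 0.0031 -0.0036  0.0065] turn [ 0.1506  0.0356 -0.1495]
```

>>> apply_moves([
  [[0.002,-0.002,0,0,0,0,1],[0.001,-0.002,0.002,0,0,0,1],[0,0,0.002,0,0,0,1],[0,0,0.001,0,0,0,1],[0,0,0.0005,0,0,0,1],[0,0,0,0,0,0,1]],
])

```text
time: 24.05
eef_pos: [0.4928, -0.0022, 0.0254]
tcp_rot: [0.708, 0.706, 0.001, 0.001]
contact_force: [-0.1, -0.1, -1.3]
opening: 0.311
```

```bash
python3 -c "
from h import *
settle([.4935,-.0025,.0246])"
```

```text
[ 0.4928 -0.0022  0.0254] [-0.7958 -0.4979 -1.4287]
[ 0.4929 -0.0022  0.0255] [ 1.1663  0.0092 -1.928 ]
[ 0.493  -0.0022  0.0255] [-0.894   0.5263 -0.5219]
t 24.2 pos [ 0.493  -0.0022  0.0255] open 0.31 F [-0.894   0.5263 -0.5219]
shift [-0.0003  0.0005  0.0009] turn [ 0.1925  0.0425 -0.139 ]
```

>>> apply_moves([
  [[0,0,0.001,0,0,0,1],[0,0,0.001,0,0,0,1],[0,0,0.001,0,0,0,1]],
])

```text
time: 24.5
eef_pos: [0.4933, -0.0023, 0.0245]
tcp_rot: [0.708, 0.706, 0.0, 0.001]
contact_force: [-4.4, 0.4, 8.3]
opening: 0.311
```

```bash
python3 -c "
from h import *
settle([.4935,-.0025,.0246])"
```

```text
[ 0.4933 -0.0023  0.0245] [-4.3782  0.7227  6.9156]
[ 0.4933 -0.0023  0.0245] [-3.3172  0.1972  6.5249]
[ 0.4933 -0.0023  0.0245] [-4.356   0.2508  7.156 ]
t 24.65 pos [ 0.4933 -0.0023  0.0245] open 0.314 F [-4.356   0.2508  7.156 ]
shift [-0.0002  0.0002 -0.0001] turn [ 0.0869  0.0314 -0.1231]
```

>>> apply_moves([
  [[0,0,0,0,0,0,-1],[0,0,0,0,0,0,-1],[0,0,0,0,0,0,-1],[0,0,0,0,0,0,-1],[0,0,0,0,0,0,-1],[0,0,0,0,0,0,-1],[0,0,-0.01,0,0,0,-1],[0,0,-0.02,0,0,0,-1],[0,0,-0.02,0,0,0,-1],[0,0,-0.015,0,0,0,-1],[0,0,-0.005,0,0,0,-1],[0,0,0,0,0,0,-1]],
])

```text
time: 25.85
eef_pos: [0.4939, -0.0024, 0.0996]
tcp_rot: [0.708, 0.706, 0.001, 0.002]
contact_force: [0.7, -0.7, -0.6]
opening: 1.004
```

```bash
python3 -c "
from h import *
delta([.6325,.061,.1])"
```

```text
t 25.85 pos [ 0.4939 -0.0024  0.0996] open 1.004 F [ 0.7424 -0.6877 -0.5888]
shift [0.0637 0.1385 0.0001] turn [ 0.2218  0.0593 -0.129 ]
```

>>> apply_moves([
  [[0.004,0.01,0,0,0,0,-1],[0.008,0.019,0,0,0,0,-1],[0.012,0.025,0,0,0,0,-1],[0.012,0.026,0,0,0,0,-1],[0.012,0.026,0,0,0,0,-1],[0.009,0.019,0,0,0,0,-1],[0.003,0.008,0,0,0,0,-1],[0,0,0,0,0,0,-1],[0,0,0,0,0,0,-1]],
])

```text
time: 26.75
eef_pos: [0.6304, 0.0616, 0.0899]
tcp_rot: [0.708, 0.706, -0.003, -0.003]
contact_force: [-0.4, -1.5, 0.3]
opening: 1.001
```

```bash
python3 -c "
from h import *
delta([.6325,.061,.04])"
```

```text
t 26.75 pos [0.6304 0.0616 0.0899] open 1.001 F [-0.3903 -1.4935  0.3043]
shift [-0.0006  0.0025  0.0498] turn [-0.5072 -0.0298 -0.2052]
```

>>> apply_moves([
  [[0,0.002,0.005,-0.5,0,-0.2,-1],[0,0,0.012,0,0,0,-1],[0,0,0.013,0,0,0,-1],[0,0,0.01,0,0,0,-1],[0,0,0.006,0,0,0,-1],[0,0,0,0,0,0,-1],[0,0,0,0,0,0,-1]],
])

```text
time: 27.45
eef_pos: [0.6282, 0.0602, 0.0375]
tcp_rot: [0.708, 0.706, -0.002, -0.002]
contact_force: [0.1, 0.6, -0.1]
opening: 0.999
```

```bash
python3 -c "
from h import *
delta([.6325,.061,.007])"
```

```text
t 27.45 pos [0.6282 0.0602 0.0375] open 0.999 F [ 0.0805  0.5502 -0.0946]
shift [0.0008 0.0045 0.0305] turn [-0.2985 -0.0337 -0.1082]
```

>>> apply_moves([
  [[0,0.003,0,-0.3,0,-0.1,-1],[0,0.001,0.006,0,0,0,-1],[0,0,0.009,0,0,0,-1],[0,0,0.007,0,0,0,-1],[0,0,0.003,0,0,0,-1],[0,0,0,0,0,0,-1],[0,0,0,0,0,0,-1]],
])

```text
time: 28.15
eef_pos: [0.6337, 0.0602, 0.0114]
tcp_rot: [0.707, 0.707, 0.001, 0.001]
contact_force: [-0.3, 1.1, -0.3]
opening: 0.999
```

```bash
python3 -c "
from h import *
delta([.6325,.061,.007])
im=ctrl.read_camera('wrist');cv2.imwrite('pics/w5.png',np.clip(im[:,:,::-1]*1.6,0,255).astype('uint8'))"
```

```text
t 28.15 pos [0.6337 0.0602 0.0114] open 0.999 F [-0.2686  1.1397 -0.2695]
shift [ 0.0008 -0.0012  0.0044] turn [ 0.1585 -0.0251  0.013 ]
```

View pics/w5.png

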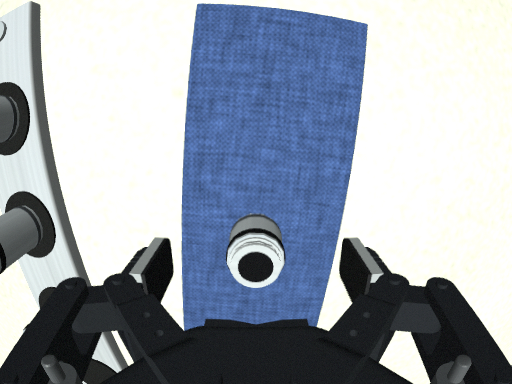

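The 34 mm objective is centred between the fingers at (255,262), and the others stand upright on the bar at the left. I'll lower to about 7 mm and close.

>>> apply_moves([
  [[0.0005,-0.001,0.003,0,0,0,-1],[0,0,0.001,0,0,0,-1],[0,0,0,0,0,0,-1],[0,0,0,0,0,0,1],[0,0,0,0,0,0,1],[0,0,0,0,0,0,1],[0,0,0,0,0,0,1],[0,0,0,0,0,0,1],[0,0,0,0,0,0,1],[0,0,0,0,0,0,1],[0,0,0,0,0,0,1]],
])

```text
time: 29.3
eef_pos: [0.6335, 0.0608, 0.0084]
tcp_rot: [0.707, 0.707, 0.002, 0.002]
contact_force: [-0.1, 0.1, -0.4]
opening: 0.315
```

```bash
python3 -c "
from h import *
delta([.501,-.072,.07])"
```

```text
t 29.3 pos [0.6335 0.0608 0.0084] open 0.315 F [-0.1184  0.0825 -0.3512]
shift [-0.1327 -0.1322 -0.0623] turn [ 0.3084 -0.0191  0.0096]
```

>>> apply_moves([
  [[0,0,-0.006,0.3,0,0,1],[0,0,-0.01,0,0,0,1],[0,0,-0.01,0,0,0,1],[-0.01,0,-0.005,0,0,0,1],[-0.02,0,0,0,0,0,1],[-0.027,0,0,0,0,0,1],[-0.027,0,0,0,0,0,1],[-0.02,0,0,0,0,0,1],[-0.012,0,0,0,0,0,1],[-0.005,0,0,0,0,0,1],[0,0,0,0,0,0,1],[0,0,0,0,0,0,1]],
])

```text
time: 30.5
eef_pos: [0.6347, -0.0676, 0.0471]
tcp_rot: [0.707, 0.708, 0.001, 0.002]
contact_force: [-0.1, 0.2, -1.3]
opening: 0.312
```

```bash
python3 -c "
from h import *
delta([.501,-.072,.04])"
```

```text
t 30.5 pos [ 0.6347 -0.0676  0.0471] open 0.312 F [-0.113   0.2131 -1.3294]
shift [-0.0042 -0.1338  0.0064] turn [0.2824 0.0988 0.0897]
```

>>> apply_moves([
  [[-0.002,-0.008,0,0,0,0,1],[-0.001,-0.018,0,0,0,0,1],[0,-0.025,0,0,0,0,1],[0,-0.025,0,0,0,0,1],[0,-0.024,0,0,0,0,1],[0,-0.016,0,0,0,0,1],[0,-0.007,0,0,0,0,1],[0,0,0,0,0,0,1],[0,0,0,0,0,0,1]],
])

```text
time: 31.4
eef_pos: [0.504, -0.0645, 0.0453]
tcp_rot: [0.703, 0.711, 0.001, 0.001]
contact_force: [0.2, 0.9, -0.8]
opening: 0.311
```

```bash
python3 -c "
from h import *
delta([.501,-.072,.0194])"
```

```text
t 31.4 pos [ 0.504  -0.0645  0.0453] open 0.311 F [ 0.1977  0.8502 -0.8042]
shift [-0.0074 -0.0031  0.0259] turn [0.1576 0.0072 0.6641]
```

>>> apply_moves([
  [[-0.004,-0.001,0,0,0,0.6,1],[-0.003,-0.001,0.004,0,0,0,1],[0,0,0.006,0,0,0,1],[0,0,0.005,0,0,0,1],[0,0,0.003,0,0,0,1],[0,0,0.001,0,0,0,1],[0,0,0,0,0,0,1],[0,0,0,0,0,0,1]],
])

```text
time: 32.2
eef_pos: [0.5044, -0.0726, 0.0244]
tcp_rot: [0.707, 0.707, 0.001, 0.001]
contact_force: [1.0, -0.4, -1.1]
opening: 0.313
```

```bash
python3 -c "
from h import *
delta([.501,-.072,.0194])"
```

```text
t 32.2 pos [ 0.5044 -0.0726  0.0244] open 0.313 F [ 1.0012 -0.4316 -1.1485]
shift [ 0.0006 -0.0035  0.005 ] turn [0.2189 0.0201 0.0392]
```

>>> apply_moves([
  [[0,-0.002,0.001,0,0,0,1],[0,-0.001,0.002,0,0,0,1],[0,0,0.001,0,0,0,1],[0,0,0.0005,0,0,0,1],[0,0,0,0,0,0,1]],
])

```text
time: 32.7
eef_pos: [0.5015, -0.0726, 0.0201]
tcp_rot: [0.707, 0.707, 0.001, 0.002]
contact_force: [-0.2, -0.6, -0.2]
opening: 0.312
```

```bash
python3 -c "
from h import *
settle([.501,-.072,.0194])"
```

```text
[ 0.5015 -0.0726  0.0201] [ 0.1325  0.2594 -0.9652]
[ 0.5016 -0.0726  0.0202] [ 0.3235  0.1957 -0.2619]
[ 0.5016 -0.0726  0.0202] [-0.6385 -0.0228 -0.4321]
t 32.85 pos [ 0.5016 -0.0726  0.0202] open 0.308 F [-0.6385 -0.0228 -0.4321]
shift [ 0.0006 -0.0006  0.0008] turn [0.2918 0.0459 0.0525]
```

>>> apply_moves([
  [[0,0,0.001,0,0,0,1],[0,0,0.001,0,0,0,1],[0,0,0.001,0,0,0,1]],
])

```text
time: 33.15
eef_pos: [0.5019, -0.0727, 0.0194]
tcp_rot: [0.707, 0.708, 0.001, 0.001]
contact_force: [-4.7, 1.5, 8.5]
opening: 0.308
```

```bash
python3 -c "
from h import *
settle([.501,-.072,.0194])"
```

```text
[ 0.5018 -0.0727  0.0194] [-3.9464  0.4154  7.0241]
[ 0.5019 -0.0727  0.0194] [-4.6402 -0.0623  7.3803]
[ 0.5019 -0.0727  0.0194] [-4.3508  0.9345  6.6768]
t 33.3 pos [ 0.5019 -0.0727  0.0194] open 0.31 F [-4.3508  0.9345  6.6768]
shift [ 0.0007 -0.0009 -0.    ] turn [0.175  0.0232 0.0727]
```

It's seated, with +7 N upward. Release, rise, and move clear towards -y for a final look.

>>> apply_moves([
  [[0,0,0,0,0,0,-1],[0,0,0,0,0,0,-1],[0,0,0,0,0,0,-1],[0,0,0,0,0,0,-1],[0,0,0,0,0,0,-1],[0,0,0,0,0,0,-1],[0,0,-0.01,0,0,0,-1],[0,0,-0.02,0,0,0,-1],[0,0,-0.03,0,0,0,-1],[0,0,-0.03,0,0,0,-1],[0,0,-0.03,0,0,0,-1],[0,0,-0.02,0,0,0,-1]],
])

```text
time: 34.5
eef_pos: [0.4992, -0.0719, 0.1634]
tcp_rot: [0.707, 0.707, -0.0, -0.002]
contact_force: [0.1, -1.0, 0.0]
opening: 1.0
```

>>> apply_moves([
  [[-0.03,0.01,-0.01,0,0,0,-1],[-0.04,0.01,0,0,0,0,-1],[-0.04,0,0,0,0,0,-1],[-0.04,0,0,0,0,0,-1],[-0.04,0,0,0,0,0,-1],[-0.04,0,0,0,0,0,-1],[-0.03,0,0,0,0,0,-1],[-0.01,0,0,0,0,0,-1],[0,0,0,0,0,0,-1],[0,0,0,0,0,0,-1]],
])

```text
time: 35.5
eef_pos: [0.5237, -0.3517, 0.1885]
tcp_rot: [0.705, 0.709, 0.003, 0.007]
contact_force: [0.8, -0.5, -0.6]
opening: 1.004
```

```bash
python3 -c "
from h import *
f=lambda x:np.clip(x[:,:,::-1]*1.8,0,255).astype('uint8')
t=ctrl.read_camera('top');s=ctrl.read_camera('side')
cv2.imwrite('pics/tf.png',cv2.resize(f(t[180:250,140:345]),(800,273),interpolation=2))
cv2.imwrite('pics/sf.png',cv2.resize(f(s[140:265,150:320]),(800,588),interpolation=2))
print(ctrl.get_state()['eef_pos'])"
```

```text
[ 0.5239 -0.3511  0.1885]
```

View pics/tf.png

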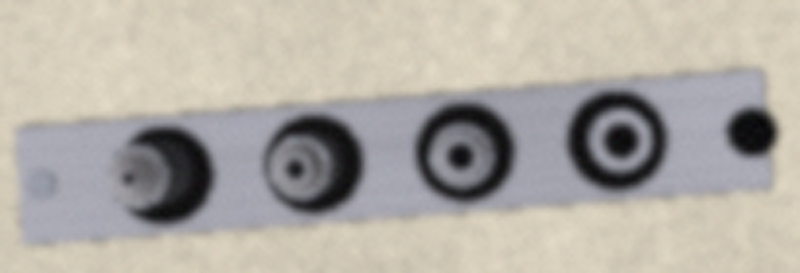

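View pics/sf.png

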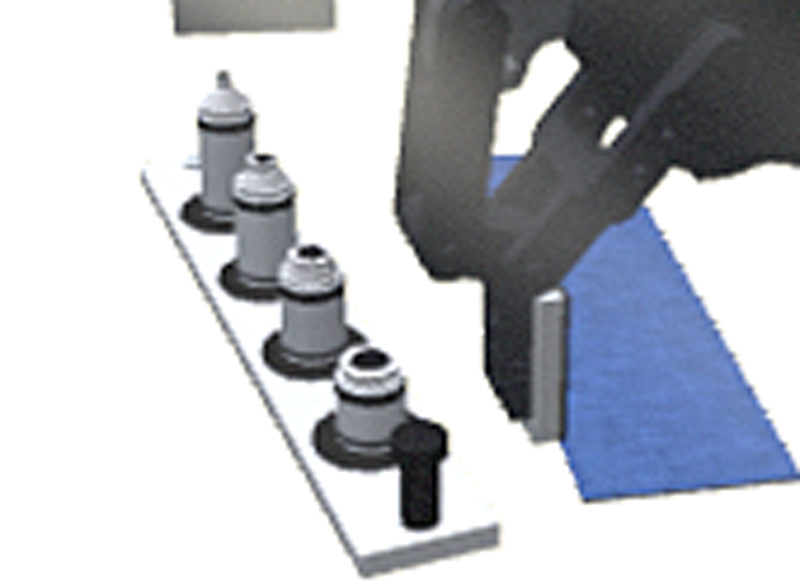

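Both views show all four upright and in order: top-view lenses at (130,178), (296,170), (461,157), (622,140). I'll check the offsets, then hand in.

```bash
python3 -c "
from h import *
s=800/205
P=[(.4777,.1371),(.4854,.0679),(.4931,-.0017),(.5007,-.0713)]
for p,z,q in zip([(130,178),(296,170),(461,157),(622,140)],[.084,.072,.060,.048],P):
  print(1e3*(back('top',((p[0]+.5)/s-.5+140,(p[1]+.5)/s-.5+180),z)-q))
print(ctrl.sign_off())"
```

```text
[ 2.3899 -0.037 ]
[-0.3698  0.3814]
[-0.8421 -0.0698]
[ 0.676  -0.4823]
the job is handed in; nothing more can be done
None
```

All four objectives now stand upright on their pads in order of height. The 34 mm one is next to the post, followed by 46, 58 and 70 mm. The job was handed in at about 36 s on the robot's clock, well under the 80 s limit.

- **Handling:** each objective was gripped with the jaws across the row and lowered until the measured vertical force turned upward. It was then released and the gripper raised clear.
- **Final position:** the last top view puts the axes 2.4, 0.5, 0.8 and 0.8 mm from the pad centres for the 70, 58, 46 and 34 mm objectives (limit 11 mm). The camera calibration is only good to about 2 mm.
- **Final state:** the side view shows all four upright and the gripper well clear of the bar.
- **Disagreements:** the wrist and top cameras differed by 1–3 mm on positions. While lowering the 70 mm objective, the force reading responded late to contact. No check failed.

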